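Stack the matching top frame on the lower frame

ROBOT

A 7-joint arm with a two-finger parallel gripper is mounted at the origin on a cart in front of the work surface, level with it; the furniture and walls round the work are solid. World frame = base frame: x ahead of the robot, y to its left, z up, the work surface at z = 0. Lengths are in mm, angles in rad, forces in N, time in s.
With the tool pointing down it reaches from about 400 to 875 mm from the base axis. Payload 6.5 kg.
Tool frame: the origin (TCP) lies between the finger pads; the fingertips stand 14 mm ahead of it and the grasp point (between the pads) lies 5 mm behind it; z points along the fingers, y is the line along which they close (so a half turn about z gives the same grasp; the last joint's range is limited). The gripper opens to 88 mm and grips with 3 to 60 N. Pads are 18 mm wide; open, the fingers measure 123 mm over their backs; the gripper's body (75 mm by 187 mm) begins 45 mm behind the grasp point.
Start: joints at [1.089, 0.536, -0.004, 1.538, 0.003, 1.067, -0.071], TCP at [262.545, -594.609, 252.716] pointing down, gripper open.
Joint ranges: [-2.7, 2.7], [-0.37, 2.16], [-1.27, 1.26], [0.24, 2.4], [-1.31, 4.45], [0.19, 1.91], [-2.76, 2.76]. Speed limits (rad/s): [2.39, 2.39, 3.14, 3.14, 3.14, 3.14, 3.14].

INTERFACE

Orientations are given as [roll, pitch, yaw] about the fixed x, y, z axes, in that order (R = Rz(yaw) Ry(pitch) Rx(roll)).
In Python, from rig import bot, viewer, hand_in gives the robot as it stands.
- The arm moves only by the tool drive_tool, never from a script. Its argument "steps" is a list of rows, each a list of 3 entries, a list of its own where there are three numbers: the turn, a rotation vector about the tool's x, y, z in units of pi rad (1.0 is pi rad), then the shift along the tool's x, y, z in units of 0.1 m (1.0 is 0.1 m), then the opening, from -1 (shut) to 1 (fully open). In form: [[[rx, ry, rz], [x, y, z], claw], ...]. A call has 1 to 10 rows; each row shifts and turns the commanded pose from where the row before left it, along the tool's axes as they then stand; what a row does not reach is not made up. A row lasts 1/12 s, in which the tool goes at most 41.7 mm and 7.16 degrees, less where a joint would pass 70% of its speed; a pose out of reach is approached as far as the arm can. A call with a number of a shift or a turn outside -1 to 1 is refused whole. A call with a gripper value outside its range is refused whole. The fingers move at their own pace and stop on an object; "grip_force" is the grip in N (left out, the last holds). Time passes only in rows, so rows that do not move let the fingers close. It gives the time, the measured TCP pose, the force, the opening and the grip force at its end, in the units of the state.
- bot.observe(): the state, without advancing time (a new reading comes with each control period).
- viewer.capture(name): name is "scene" or "top" or "wrist"; returns a dict with "img" (480x640x3 uint8, red, green, blue), "range_z" (480x640 float32, mm along the optical axis (not along the pixel's ray), 0 where there is no reading), "vertical_fov" (degrees; the focal length in pixels is half the picture's height over the tangent of half this angle, whatever the lens; pixels are square), "cx", "cy" (the principal point, pixels), "extrinsics" (4x4, takes a point from camera to world coordinates); the wrist camera has in their place "T_tool_cam" (4x4, takes a point from camera to tool coordinates, whose origin is the TCP and whose axes are the flange's). Camera axes: x right, y down, z forward; pixel columns grow to the right and rows downward; lengths in mm; the calibration is good to about 2 mm. A picture is of the moment at which its call begins: read the wrist's pose just before it.
- hand_in(): hands the job in; it is judged then, once.
The state is a dict: "t": time; "joint_positions": joint angles; "qvel": joint speeds; "joint_efforts": joint torques, N m; "tool_pos": TCP position; "orientation": TCP orientation; "contact_force": force on the tool from outside, world axes, zero at the start; "moment": the same for the moment, N m; "grip_width": opening from 0.0 (shut) to 1.0 (fully open); "gripper_force": force on a finger pad.
Only numpy, scipy, OpenCV 4.12 (cv2) and the standard library are available. Lean on these libraries where they do the work, as an engineer would, in place of code of your own. Each camera call takes 0.05 s, during which the arm holds its last target. There are 200 camera calls.

TASK

Stack the matching steel top frame onto the lower stacking frame: lift it by its handle and lower it so that its four corner posts stand in the four cups, fully home, and let go. Either way round will do. Set it down rather than dropping it, do not knock over the bushing that stands in the lower frame, and leave the square top frame, whose posts do not fit, where it is.

Things in the scene. Friction and masses are not known exactly. Their poses are not given: they have to be found in the camera images.
- long_frame_handle (a point): Middle of the handle bar of the matching top frame, the oblong one of two loose steel top frames (122 x 82 mm, 122 mm high), standing on its posts. Bar 76 mm long along the frame's x, 14 mm wide and high, 45 mm free beneath it to the deck. This point is over the frame's centre, 115 mm above the post ends, 7 mm below the bar's top. x along the long side, z up. About 0.45 kg.
- long_frame_feet (a point): Centre of the same oblong frame, level with the lower ends of its four corner posts; same axes. Posts 10 mm square, their centres 110 mm apart along x and 70 mm along y, 50 mm long below the deck.
- cups (a point): Centre of the four cups of the fixed steel lower frame (about 150 x 110 mm), level with the cup floors, 70 mm above the worktop. An open square cup tops each corner post; cup centres 110 mm apart along x, 70 mm along y, z up. Each cup is 24 mm wide inside, its flared mouth about 36 mm; rim 24 mm above the cup floor.
- bushing: Plain steel bushing, 46 mm in diameter, 62 mm high, standing loose in the middle of the lower frame on its deck, 18 mm above the worktop. Its top is 10 mm above the cup floors and stays clear below the deck of a seated top frame. Origin at the centre of its underside, z along its axis.
- square_frame_handle (a point): Middle of the handle bar of the other top frame, which does not fit: square, 82 x 82 mm, post centres 70 mm apart both ways, otherwise built alike and as high (bar 60 mm long along its x). To be left alone.
Not all that is in view belongs to the job. Of the things that look like the bushing, the largest one is meant.

How it is judged:
By the outcome, as a careful person would: the job done as asked, in the order asked, and still so for the second after the job is handed in, with the robot touching nothing.
It also fails if it takes over 40 s, if anything falls off the work surface, if the arm or the gripper's body presses on something with over 40 N, if the wrist force passes 120 N, or if a joint passes its speed limit or range.

## Working session

There is one attempt and no reset: what is moved stays moved. The work goes in short steps, Python scripts to look and compute and a tool call to move; the robot and the scene stay as the last step left them, time stands still between calls to the robot, and variables do not carry over. Pictures are saved under pics/ and viewed, at most 10 in all, crops included, and the job is handed in when it is done.

Besides the shell and the picture viewer there is one more tool, called after "Emit:" in YAML: its name, and indented under it one key for each argument. drive_tool: Moves the arm, as the interface text tells. Its arguments: {"type":"object","properties":{"steps":{"type":"array","items":{"type":"array"}},"grip_force":{"type":"number"}},"required":["steps"]}

```bash
mkdir -p pics; ls; python3 - <<'E'
from rig import bot, viewer
import cv2,numpy as np
print(bot.observe())
for n in("scene","top"):
    c=viewer.capture(n);np.savez(n+".npz",**c)
    cv2.imwrite(f"pics/{n}0.png",c["img"][...,::-1]);print(n,c["vertical_fov"],c["cx"],c["cy"],c["extrinsics"].round(3).tolist())
E
```

```text
pics
{'t': 0.0, 'joint_positions': array([ 1.08881181,  0.53714258, -0.00439214,  1.53887442,  0.00261151,
        1.06729281, -0.07118374]), 'qvel': array([ 0.00011387,  0.00050246,  0.00060692,  0.00127811, -0.00045408,
        0.00037756,  0.0012221 ]), 'joint_efforts': array([-1.60468167e-04, -5.70987904e+01,  9.90894064e-01, -2.51607567e+01,
       -5.62077085e-02,  1.77952956e-02,  1.47078840e-04]), 'tool_pos': array([ 262.2584074 , -594.09803034,  251.85427951]), 'orientation': array([-3.13988816e+00,  1.59512402e-04,  4.15838466e-01]), 'contact_force': array([ 0.13999736, -0.62532006,  0.72423262]), 'moment': array([0.01350021, 0.01297153, 0.0334483 ]), 'gripper_force': 0.0, 'grip_width': 0.9981715375404341}
scene 45.80901155056902 315.31139572867755 245.3685968979772 [[0.823, -0.309, 0.476, 105.864], [-0.567, -0.409, 0.715, -513.469], [-0.026, -0.858, -0.512, 591.091], [0.0, 0.0, 0.0, 1.0]]
top 45.219701859594615 311.6617972110088 233.53267063926762 [[0.031, -0.973, 0.227, 373.936], [-1.0, -0.03, 0.009, 156.948], [-0.002, -0.227, -0.974, 926.194], [0.0, 0.0, 0.0, 1.0]]
```

View pics/scene0.png

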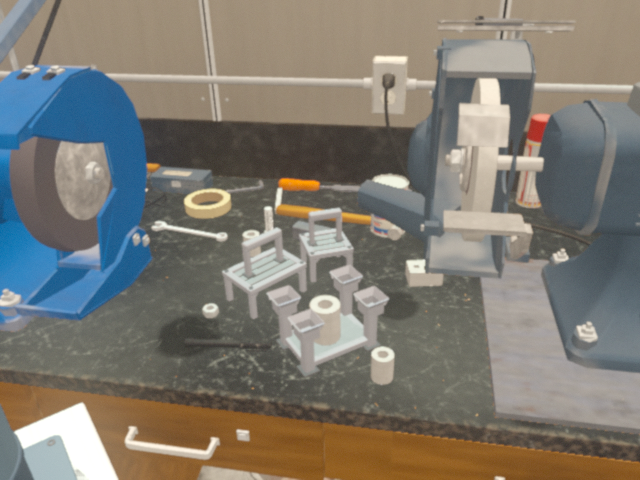

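View pics/top0.png

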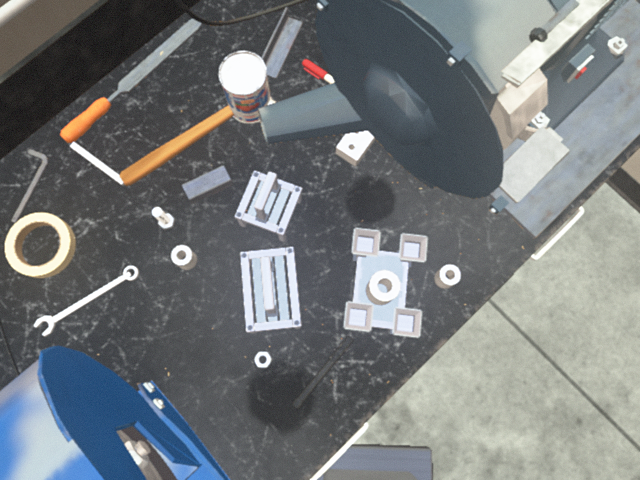

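Scene: the oblong frame is at top px (270,289), scene px (265,268), and the square frame at top (268,202), scene (326,245). The lower frame is at top (385,290), with the bushing in it at (384,287). Lookalike sleeves are at (448,275) and (182,257). I'll measure from depth and edges.

```bash
cat > h.py <<'E'
import numpy as np,cv2
def world(c,T=None):
    T=c["extrinsics"] if T is None else T
    f=240/np.tan(np.radians(c["vertical_fov"]/2)); z=c["range_z"]
    v,u=np.mgrid[:480,:640]
    P=np.stack([(u-c["cx"])/f*z,(v-c["cy"])/f*z,z],-1)
    W=P@T[:3,:3].T+T[:3,3]; W[z<=0]=np.nan
    return W
def ray(c,uv,h,T=None):
    T=c["extrinsics"] if T is None else T
    f=240/np.tan(np.radians(c["vertical_fov"]/2)); uv=np.atleast_2d(uv).astype(float)
    d=np.c_[(uv[:,0]-c["cx"])/f,(uv[:,1]-c["cy"])/f,np.ones(len(uv))]@T[:3,:3].T
    return T[:3,3]+d*((h-T[2,3])/d[:,2])[:,None]
def rect(W,m):
    """min-area rectangles (world xy) of the masked blobs"""
    n,l,s,_=cv2.connectedComponentsWithStats(m.astype(np.uint8))
    for i in range(1,n):
        if s[i,4]<60: continue
        p=W[l==i]; (x,y),(a,b),t=cv2.minAreaRect(p[:,:2].astype(np.float32))
        if a<b: a,b,t=b,a,t+90
        print("px",s[i,:2]+s[i,2:4]//2,"n",s[i,4],"ctr",round(x,1),round(y,1),"z",p[:,2].mean().round(1),"size",round(a,1),round(b,1),"yaw",round((t+90)%180-90,1))
E
python3 - <<'E'
from h import *
c=dict(np.load("top.npz"));W=world(c)
m0=np.zeros((480,640),bool);m0[160:345,170:470]=1
for lo,hi in((112,130),(50,75),(84,105),(70,84),(10,28)):
    print(lo,hi);rect(W,m0&(W[...,2]>lo)&(W[...,2]<hi))
I=c["img"][160:345,170:470,::-1]
cv2.imwrite("pics/crop.png",cv2.resize(I,None,fx=2.6,fy=2.6,interpolation=cv2.INTER_CUBIC))
# everything tall near workspace
for h in (130,200,300):
    m=(W[...,2]>h); p=W[m]
    print(h,[(k,int(np.nanmin(p[(abs(p[:,1]-k)<25),0],initial=9e3))) for k in range(-300,500,50)])
E
```

```text
112 130
px [416 174] n 145 ctr 656.8 14.1 z 121.2 size 64.8 3.8 yaw 48.6
px [265 192] n 406 ctr 624.8 234.8 z 120.2 size 59.7 14.6 yaw -19.1
px [267 284] n 534 ctr 488.9 225.5 z 120.5 size 75.5 14.1 yaw 7.6
50 75
px [268 203] n 2008 ctr 625.0 234.7 z 58.8 size 82.7 82.7 yaw -19.0
px [365 244] n 225 ctr 560.4 83.5 z 69.3 size 23.3 21.7 yaw 84.8
px [412 249] n 218 ctr 553.6 13.4 z 69.2 size 22.3 22.1 yaw -6.3
px [270 289] n 3280 ctr 489.4 225.7 z 58.7 size 122.1 82.1 yaw 7.7
px [379 291] n 72 ctr 485.9 65.7 z 62.5 size 43.4 15.8 yaw 44.8
px [358 317] n 258 ctr 449.6 93.5 z 69.0 size 23.3 23.2 yaw 85.6
px [405 323] n 252 ctr 443.3 23.2 z 69.3 size 23.1 22.2 yaw -4.2
84 105
px [366 242] n 418 ctr 558.5 84.1 z 90.2 size 40.2 40.0 yaw -5.3
px [413 247] n 422 ctr 551.9 14.5 z 90.3 size 40.6 40.1 yaw -5.0
px [358 316] n 457 ctr 448.9 93.9 z 90.2 size 40.0 39.9 yaw -5.1
px [407 322] n 458 ctr 442.7 24.3 z 90.2 size 40.0 39.9 yaw 84.9
70 84
px [366 243] n 80 ctr 563.7 79.7 z 77.3 size 35.2 18.8 yaw 43.0
px [413 243] n 64 ctr 562.3 13.6 z 76.7 size 25.3 9.0 yaw 84.0
px [384 286] n 614 ctr 496.5
[... 340 characters left out ...]
z 18.9 size 30.4 11.2 yaw -46.0
px [382 288] n 83 ctr 501.2 51.3 z 18.4 size 18.2 11.1 yaw 35.0
130 [(-300, 9000), (-250, 845), (-200, 801), (-150, 618), (-100, 578), (-50, 568), (0, 611), (50, 647), (100, 667), (150, 713), (200, 700), (250, 698), (300, 246), (350, 230), (400, 271), (450, 272)]
200 [(-300, 9000), (-250, 845), (-200, 801), (-150, 618), (-100, 578), (-50, 568), (0, 611), (50, 647), (100, 667), (150, 762), (200, 9000), (250, 9000), (300, 261), (350, 241), (400, 271), (450, 272)]
300 [(-300, 9000), (-250, 9000), (-200, 801), (-150, 779), (-100, 648), (-50, 591), (0, 614), (50, 657), (100, 676), (150, 762), (200, 9000), (250, 9000), (300, 261), (350, 266), (400, 271), (450, 272)]
```

View pics/crop.png

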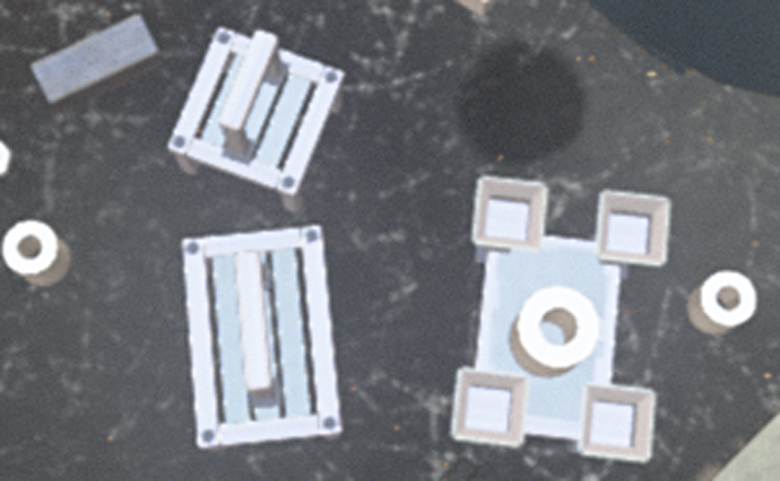

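The crop shows the oblong frame at crop px (262,335). It measures 122.1x82.1 mm, centre (489,225.6), yaw 7.65°, bar top z≈121, all matching the description. The square frame at crop (255,110) measures 82.7x82.7. The cup rims average (500.5,54.2) at yaw -5.1°, and their 110/70 mm spacing matches. Next I align yaw and cross over.

Emit:
drive_tool:
  steps:
    - [[0,0,0.03],[0,0,0],1]
    - [[0,0,0.03],[0,0,0],1]
    - [[0,0,0.03],[0,0,0],1]
    - [[0,0,0],[0.17,-0.33,-0.03],1]
    - [[0,0,0],[0.17,-0.33,-0.03],1]
    - [[0,0,0],[0.17,-0.33,-0.03],1]
    - [[0,0,0],[0.17,-0.33,-0.03],1]
    - [[0,0,0],[0.17,-0.33,-0.03],1]
    - [[0,0,0],[0.17,-0.33,-0.03],1]
    - [[0,0,0],[0.17,-0.33,-0.03],1]

```text
t: 0.93
tool_pos: [349.9, -347.9, 273.6]
orientation: [-3.141, 0.0, 0.133]
contact_force: [1.3, -0.7, -0.4]
grip_width: 0.999
gripper_force: 0.0
```

```bash
python3 - <<'E'
from h import *
c=dict(np.load("top.npz"));W=world(c)
c2=dict(np.load("scene.npz"));W2=world(c2)
P=np.r_[W.reshape(-1,3),W2.reshape(-1,3)]
for k in range(240,500,20):
    p=P[(abs(P[:,1]-k)<10)&(P[:,2]>90)&(P[:,0]<480)&(P[:,0]>100)]
    if len(p): print(k,np.nanmax(p[:,0]).round(),np.nanmax(p[:,2]).round())
E
```

```text
240 477.0 376.0
260 225.0 384.0
280 245.0 393.0
300 266.0 400.0
320 286.0 409.0
340 307.0 413.0
360 327.0 413.0
380 348.0 413.0
400 356.0 491.0
420 375.0 403.0
440 391.0 386.0
460 389.0 360.0
480 352.0 323.0
```

Emit:
drive_tool:
  steps:
    - [[0,0,0],[0.17,-0.33,-0.03],1]
    - [[0,0,0],[0.17,-0.33,-0.03],1]
    - [[0,0,0],[0.17,-0.33,-0.03],1]
    - [[0,0,0],[0.17,-0.33,-0.03],1]
    - [[0,0,0],[0.17,-0.33,-0.03],1]
    - [[0,0,0],[0.17,-0.33,-0.03],1]
    - [[0,0,0],[0.1,-0.33,0],1]
    - [[0,0,0],[0.1,-0.33,0],1]
    - [[0,0,0],[0.1,-0.33,0],1]
    - [[0,0,0],[0,0,0],1]

```text
t: 1.77
tool_pos: [441.8, -31.1, 291.8]
orientation: [-3.139, -0.001, 0.142]
contact_force: [-0.2, 0.5, -0.3]
grip_width: 0.994
gripper_force: 0.0
```

Emit:
drive_tool:
  steps:
    - [[0,0,0],[0.1,-0.31,0],1]
    - [[0,0,0],[0.1,-0.31,0],1]
    - [[0,0,0],[0.1,-0.31,0.1],1]
    - [[0,0,0],[0.1,-0.31,0.1],1]
    - [[0,0,0],[0.1,-0.31,0.1],1]
    - [[0,0,0],[0.1,-0.31,0.1],1]
    - [[0,0,0],[0.1,-0.31,0.1],1]
    - [[0,0,0],[0.1,-0.31,0.1],1]
    - [[0,0,0],[0,0,0],1]
    - [[0,0,0],[0,0,0],1]

```text
t: 2.6
tool_pos: [486.9, 219.6, 230.7]
orientation: [-3.141, 0.002, 0.136]
contact_force: [-0.4, -0.8, -0.5]
grip_width: 1.002
gripper_force: 0.0
```

```bash
cat >> h.py <<'E'
from scipy.spatial.transform import Rotation as R
def wristT(s,c):
    T=np.eye(4);T[:3,:3]=R.from_euler("xyz",s["orientation"]).as_matrix();T[:3,3]=s["tool_pos"]
    return T@c["T_tool_cam"]
E
python3 - <<'E'
from h import *
from rig import bot,viewer
s=bot.observe();c=viewer.capture("wrist");W=world(c,wristT(s,c))
print(s["tool_pos"],s["orientation"])
cv2.imwrite("pics/w1.png",c["img"][...,::-1])
for lo,hi in((112,130),(50,75)): print(lo);rect(W,(W[...,2]>lo)&(W[...,2]<hi))
E
```

```text
[486.89338135 219.61530032 230.69548768] [-3.14146633e+00  2.17413944e-03  1.36348633e-01]
112
px [320  26] n 1390 ctr 610.5 238.1 z 120.5 size 29.5 14.2 yaw -19.2
px [315 232] n 2531 ctr 489.9 224.2 z 120.8 size 74.9 14.0 yaw 7.6
px [144 470] n 277 ctr 274.3 331.6 z 117.4 size 23.9 3.1 yaw 45.7
50
px [70 13] n 737 ctr 602.4 404.0 z 61.4 size 15.6 14.5 yaw -67.3
px [327  50] n 7351 ctr 619.5 235.1 z 58.8 size 82.2 70.4 yaw 70.9
px [509 144] n 270 ctr 559.2 93.5 z 68.5 size 27.8 7.4 yaw -4.6
px [316 207] n 12121 ctr 489.3 224.1 z 58.8 size 122.1 82.3 yaw 7.7
px [535 150] n 1010 ctr 557.8 79.0 z 69.8 size 24.1 18.6 yaw -5.3
px [603 167] n 496 ctr 552.8 23.5 z 66.3 size 28.0 9.5 yaw -5.3
px [626 173] n 692 ctr 551.3 6.9 z 69.9 size 24.4 15.8 yaw -3.9
px [528 229] n 991 ctr 501.7 65.5 z 62.9 size 45.4 20.4 yaw -23.2
px [547 239] n 511 ctr 493.6 46.5 z 63.9 size 21.5 10.4 yaw -23.4
px [476 282] n 295 ctr 456.3 98.7 z 68.7 size 39.5 20.2 yaw -50.6
px [480 292] n 595 ctr 445.9 88.9 z 70.0 size 20.5 18.4 yaw -3.7
px [558 302] n 470 ctr 449.8 29.4 z 66.9 size 39.8 21.3 yaw -49.1
px [566 311] n 489 ctr 439.8 17.9 z 70.4 size 21.6 16.6 yaw -6.2
px [107 354] n 540 ctr 341.0 387.4 z 62.1 size 22.0 5.2 yaw 53.5
px [204 455] n 918 ctr 249.5 296.0 z 67.1 size 78.3 3.8 yaw 45.6
px [170 472] n 102 ctr 214.5 331.0 z 62.1 size 24.7 7.3 yaw 59.1
```

View pics/w1.png

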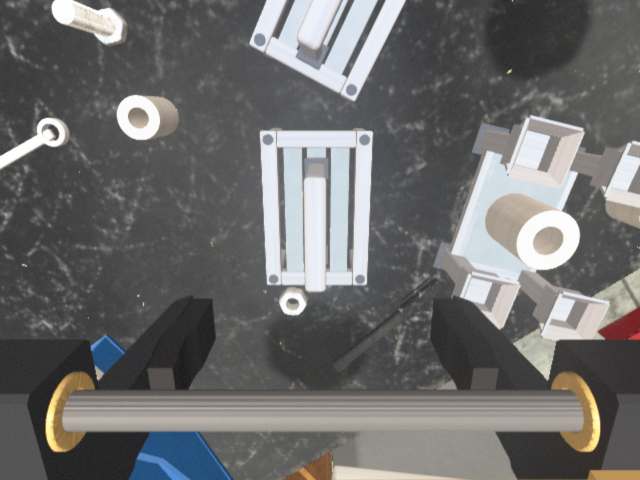

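The close view confirms the oblong frame directly ahead, bar at px (315,232), centre (489.6,224.4), yaw 7.65°. The square frame is separate, at px (327,50). I descend and grip.

Emit:
drive_tool:
  steps:
    - [[0,0,0],[0.03,-0.05,0.2],1]
    - [[0,0,0],[0,0,0.3],1]
    - [[0,0,0],[0,0,0.3],1]
    - [[0,0,0],[0,0,0.2],1]
    - [[0,0,0],[0,0,0.1],1]
    - [[0,0,0],[0,0,0.1],1]
    - [[0,0,0],[0,0,0],1]
    - [[0,0,0],[0,0,0],1]
  grip_force: 40

```text
t: 3.32
tool_pos: [490.5, 223.4, 112.4]
orientation: [3.142, -0.001, 0.132]
contact_force: [0.3, 0.3, -0.2]
grip_width: 1.002
gripper_force: 0.0
```

Emit:
drive_tool:
  steps:
    - [[0,0,0],[0,0,0],-0.2]
    - [[0,0,0],[0,0,0],-0.4]
    - [[0,0,0],[0,0,0],-0.55]
    - [[0,0,0],[0,0,0],-0.7]
    - [[0,0,0],[0,0,0],-1]
    - [[0,0,0],[0,0,0],-1]
    - [[0,0,0],[0,0,0],-1]
    - [[0,0,0],[0,0,0],-1]
    - [[0,0,0],[0,0,0],-1]
    - [[0,0,0],[0,0,0],-1]
  grip_force: 40

```text
t: 4.15
tool_pos: [489.9, 223.8, 111.7]
orientation: [3.142, 0.0, 0.133]
contact_force: [0.3, 0.8, -0.4]
grip_width: 0.268
gripper_force: 0.0
```

Emit:
drive_tool:
  steps:
    - [[0,0,0],[0,0,0],-1]
    - [[0,0,0],[0,0,0],-1]
    - [[0,0,0],[0,0,0],-1]
    - [[0,0,0],[0,0,0],-1]
    - [[0,0,0],[0,0,0],-1]

```text
t: 4.57
tool_pos: [489.9, 224.1, 111.7]
orientation: [-3.141, -0.0, 0.133]
contact_force: [-0.1, 1.4, -0.7]
grip_width: 0.154
gripper_force: 40.0
```

Emit:
drive_tool:
  steps:
    - [[0,0,0],[0,0,-0.1],-1]
    - [[0,0,0],[0,0,-0.2],-1]
    - [[0,0,0],[0,0,-0.2],-1]
    - [[0,0,0],[0,0,-0.2],-1]
    - [[0,0,0],[0,0,-0.2],-1]
    - [[0,0,0],[0,0,-0.2],-1]
    - [[0,0,0],[0,0,-0.2],-1]
    - [[0,0,0],[0,0,-0.1],-1]
    - [[0,0,0],[0,0,0],-1]
    - [[0,0,0],[0,0,0],-1]

```text
t: 5.4
tool_pos: [489.7, 223.4, 251.4]
orientation: [3.141, 0.0, 0.133]
contact_force: [-0.1, 0.9, -5.2]
grip_width: 0.15
gripper_force: 40.0
```

Emit:
drive_tool:
  steps:
    - [[0,0,0.024],[0,0,0],-1]
    - [[0,0,0.024],[0,0,0],-1]
    - [[0,0,0.023],[0,0,0],-1]
    - [[0,0,0],[0.03,0.18,0],-1]
    - [[0,0,0],[0.04,0.25,0],-1]
    - [[0,0,0],[0.05,0.35,0],-1]
    - [[0,0,0],[0.05,0.35,0],-1]
    - [[0,0,0],[0.05,0.3,0],-1]
    - [[0,0,0],[0.04,0.25,0],-1]
    - [[0,0,0],[0,0,0],-1]

```text
t: 6.23
tool_pos: [499.8, 46.9, 249.7]
orientation: [3.137, 0.003, -0.098]
contact_force: [-0.3, 0.8, -5.2]
grip_width: 0.151
gripper_force: 40.0
```

Emit:
drive_tool:
  steps:
    - [[0,0,0],[0,0,0],-1]
    - [[0,0,0],[0,0,0],-1]
    - [[0,0,0],[0,0,0],-1]

```text
t: 6.48
tool_pos: [500.2, 55.5, 251.0]
orientation: [-3.141, 0.001, -0.088]
contact_force: [-0.2, 0.7, -4.1]
grip_width: 0.152
gripper_force: 40.0
```

```bash
python3 - <<'E'
from h import *
from rig import bot,viewer
s=bot.observe();print(s["tool_pos"],s["orientation"])
c=viewer.capture("wrist");W=world(c,wristT(s,c))
cv2.imwrite("pics/w2.png",c["img"][...,::-1])
for lo,hi in((185,210),(78,105)): print(lo);rect(W,(W[...,2]>lo)&(W[...,2]<hi))
c=viewer.capture("scene");W=world(c)
cv2.imwrite("pics/s2.png",c["img"][...,::-1])
for lo,hi in((185,210),(78,105)): print(lo);m=(W[...,2]>lo)&(W[...,2]<hi);m[:200]=0;m[:,480:]=0;rect(W,m)
E
```

```text
[500.19011291  55.48944182 251.00274871] [-3.14117517e+00  1.44230843e-03 -8.79110694e-02]
185
px [522  23] n 1529 ctr 605.4 -34.3 z 199.7 size 36.5 3.2 yaw 50.4
px [322 246] n 20839 ctr 513.6 53.8 z 198.3 size 94.2 82.4 yaw -5.1
78
px [45 20] n 375 ctr 648.5 221.1 z 92.3 size 8.6 7.4 yaw -27.0
px [ 42 102] n 373 ctr 602.2 238.6 z 91.5 size 13.5 7.0 yaw 31.6
px [274 134] n 1224 ctr 564.8 82.2 z 89.8 size 39.7 26.7 yaw 84.2
px [376 134] n 1274 ctr 558.7 12.2 z 89.9 size 40.0 25.9 yaw 84.9
px [341 219] n 151 ctr 496.6 40.5 z 79.2 size 39.2 5.3 yaw -2.8
px [303 221] n 129 ctr 497.7 70.4 z 79.3 size 30.2 4.7 yaw -3.8
px [269 285] n 146 ctr 451.4 101.9 z 85.4 size 36.8 6.2 yaw -6.5
px [ 54 456] n 1651 ctr 286.1 331.8 z 88.3 size 88.7 5.9 yaw 44.1
185
px [  9 208] n 224 ctr 149.5 423.0 z 197.1 size 25.4 11.2 yaw -11.3
px [ 74 221] n 1184 ctr 236.4 327.2 z 196.5 size 157.6 43.9 yaw 29.9
px [325 240] n 2952 ctr 498.9 54.2 z 197.1 size 122.9 87.2 yaw -5.7
78
px [393 225] n 253 ctr 721.3 158.1 z 97.2 size 139.5 12.1 yaw -78.9
px [ 16 243] n 599 ctr 144.9 520.7 z 90.6 size 96.3 18.8 yaw 48.5
px [ 82 275] n 2586 ctr 230.0 341.2 z 91.0 size 245.3 103.2 yaw 43.4
px [455 252] n 439 ctr 729.4 14.2 z 103.8 size 81.4 48.3 yaw -56.4
px [346 277] n 434 ctr 558.4 81.8 z 87.2 size 42.4 40.3 yaw 84.4
px [284 298] n 476 ctr 448.7 91.3 z 87.1 size 41.3 40.2 yaw 82.9
px [371 299] n 481 ctr 551.5 11.9 z 87.4 size 42.4 40.2 yaw 84.6
px [314 316] n 816 ctr 468.9 34.5 z 84.5 size 111.0 52.1 yaw 25.5
px [ 26 469] n 125 ctr 66.8 -15.6 z 94.3 size 35.5 3.2 yaw 77.6
```

View pics/w2.png

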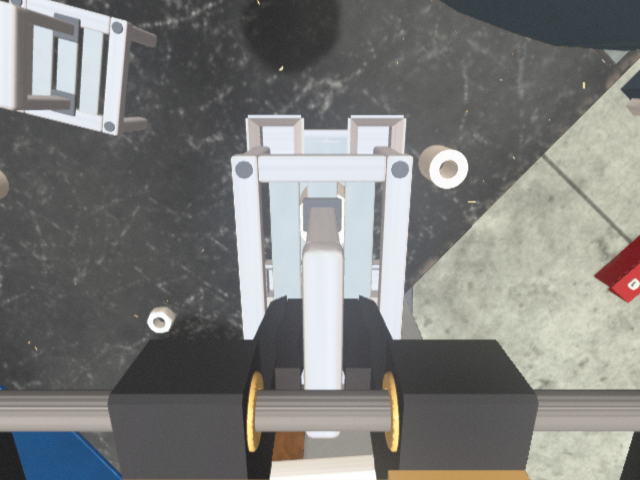

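View pics/s2.png

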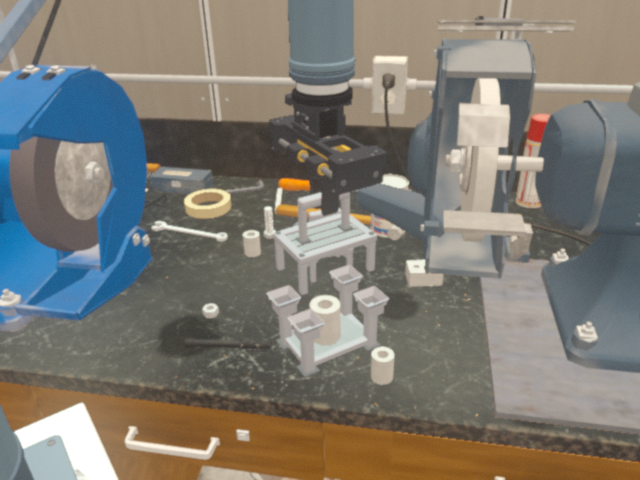

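The frame hangs level over the cups at scene px (325,240), cups around (328,297), bushing upright. The wrist view (cup rims at px 274/376,134) says to shift about 2 mm toward -y. I lower part way.

Emit:
drive_tool:
  steps:
    - [[0,0,0],[0,0.02,0.05],-1]
    - [[0,0,0],[0,0,0.1],-1]
    - [[0,0,0],[0,0,0.1],-1]
    - [[0,0,0],[0,0,0.1],-1]
    - [[0,0,0],[0,0,0.05],-1]
    - [[0,0,0],[0,0,0],-1]
    - [[0,0,0],[0,0,0],-1]
    - [[0,0,0],[0,0,0],-1]

```text
t: 7.25
tool_pos: [500.9, 52.2, 211.9]
orientation: [-3.141, -0.0, -0.09]
contact_force: [0.0, 0.2, -5.1]
grip_width: 0.154
gripper_force: 40.0
```

```bash
python3 - <<'E'
from rig import bot,viewer
import cv2
c=viewer.capture("scene")
cv2.imwrite("pics/s3.png",cv2.resize(c["img"][190:390,220:440,::-1],None,fx=2.7,fy=2.7,interpolation=cv2.INTER_CUBIC))
E
```

```text
(no output)
```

View pics/s3.png

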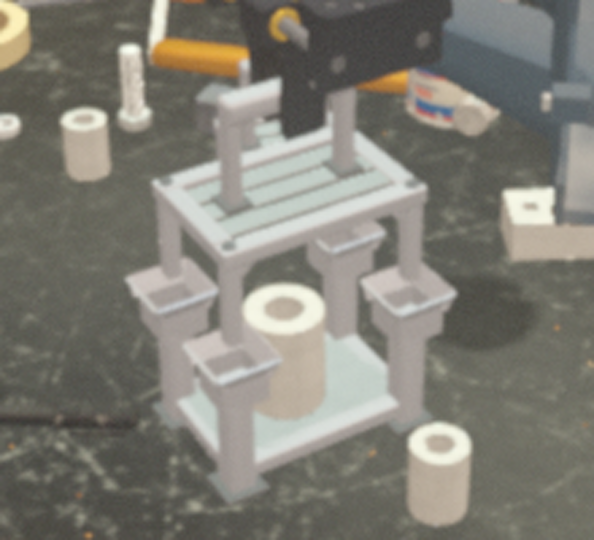

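All four posts hang over their cups (crop px about (170,280), (235,350), (410,290), (350,240)), about 6 mm above the rims, and the bushing is untouched. I continue down slowly.

Emit:
drive_tool:
  steps:
    - [[0,0,0],[0,-0.01,0.03],-1]
    - [[0,0,0],[0,0,0.05],-1]
    - [[0,0,0],[0,0,0.05],-1]
    - [[0,0,0],[0,0,0.05],-1]
    - [[0,0,0],[0,0,0.05],-1]
    - [[0,0,0],[0,0,0.03],-1]
    - [[0,0,0],[0,0,0],-1]
    - [[0,0,0],[0,0,0],-1]
    - [[0,0,0],[0,0,0],-1]

```text
t: 8.05
tool_pos: [500.8, 53.2, 185.8]
orientation: [-3.142, -0.0, -0.09]
contact_force: [0.2, -0.5, -4.2]
grip_width: 0.149
gripper_force: 40.0
```

Inside the cups with no contact. About 3–4 mm remains.

Emit:
drive_tool:
  steps:
    - [[0,0,0],[0,0,0.01],-1]
    - [[0,0,0],[0,0,0.01],-1]
    - [[0,0,0],[0,0,0.01],-1]
    - [[0,0,0],[0,0,0],-1]
    - [[0,0,0],[0,0,0],-1]
    - [[0,0,0],[0,0,0],-1]

```text
t: 8.55
tool_pos: [500.7, 53.2, 182.7]
orientation: [3.142, 0.0, -0.09]
contact_force: [-0.3, -0.3, -4.1]
grip_width: 0.15
gripper_force: 40.0
```

Emit:
drive_tool:
  steps:
    - [[0,0,0],[0,0,0.01],-1]
    - [[0,0,0],[0,0,0],-1]
    - [[0,0,0],[0,0,0],-1]
    - [[0,0,0],[0,0,0],-1]

```text
t: 8.88
tool_pos: [500.6, 53.2, 181.7]
orientation: [3.142, 0.0, -0.09]
contact_force: [-0.3, -0.9, -4.2]
grip_width: 0.152
gripper_force: 40.0
```

Emit:
drive_tool:
  steps:
    - [[0,0,0],[0,0,0.01],-1]
    - [[0,0,0],[0,0,0],-1]
    - [[0,0,0],[0,0,0],-1]
    - [[0,0,0],[0,0,0],-1]

```text
t: 9.22
tool_pos: [500.8, 53.7, 181.4]
orientation: [-3.141, -0.0, -0.089]
contact_force: [-3.2, 0.7, 4.9]
grip_width: 0.153
gripper_force: 40.0
```

Contact is at exactly the expected seated height. Release.

Emit:
drive_tool:
  steps:
    - [[0,0,0],[0,0,0],-0.6]
    - [[0,0,0],[0,0,0],-0.4]
    - [[0,0,0],[0,0,0],-0.2]
    - [[0,0,0],[0,0,0],0]
    - [[0,0,0],[0,0,0],0]
    - [[0,0,0],[0,0,0],0]
    - [[0,0,0],[0,0,0],0]

```text
t: 9.8
tool_pos: [500.7, 53.1, 180.7]
orientation: [3.142, 0.0, -0.09]
contact_force: [0.9, -0.1, 0.2]
grip_width: 0.497
gripper_force: 0.0
```

Emit:
drive_tool:
  steps:
    - [[0,0,0],[0,0,-0.05],0]
    - [[0,0,0],[0,0,-0.1],0]
    - [[0,0,0],[0,0,-0.2],0]
    - [[0,0,0],[0,0,-0.2],0]
    - [[0,0,0],[0,0,-0.2],0]
    - [[0,0,0],[0,0,-0.2],0]
    - [[0,0,0],[0,0,0],0]
    - [[0,0,0],[0,0,0],0]

```text
t: 10.47
tool_pos: [501.4, 53.3, 277.3]
orientation: [-3.141, -0.003, -0.09]
contact_force: [0.3, 0.2, 0.3]
grip_width: 0.497
gripper_force: 0.0
```

```bash
python3 - <<'E'
from h import *
from rig import bot,viewer
s=bot.observe();print(s["tool_pos"],s["grip_width"],s["contact_force"])
c=viewer.capture("wrist");W=world(c,wristT(s,c))
for lo,hi in((183,200),(118,136)): print(lo);rect(W,(W[...,2]>lo)&(W[...,2]<hi))
c=viewer.capture("scene")
cv2.imwrite("pics/s4.png",cv2.resize(c["img"][190:390,220:440,::-1],None,fx=2.7,fy=2.7,interpolation=cv2.INTER_CUBIC))
E
```

```text
[501.42242313  53.25961271 277.3056246 ] 0.4972662929110416 [0.3357422  0.22324939 0.27460532]
183
px [468  26] n 774 ctr 612.1 -26.8 z 192.4 size 41.0 2.1 yaw 46.4
px [322 253] n 2990 ctr 500.6 52.9 z 190.8 size 75.5 13.9 yaw -5.6
118
px [402   5] n 93 ctr 637.2 -8.3 z 124.8 size 12.0 2.4 yaw 45.7
px [34 64] n 2144 ctr 625.1 232.2 z 120.7 size 59.8 15.1 yaw -18.1
px [322 222] n 13733 ctr 500.3 52.9 z 128.8 size 122.0 82.2 yaw -5.3
px [ 31 473] n 116 ctr 286.2 342.8 z 120.8 size 18.1 4.8 yaw 40.7
```

View pics/s4.png

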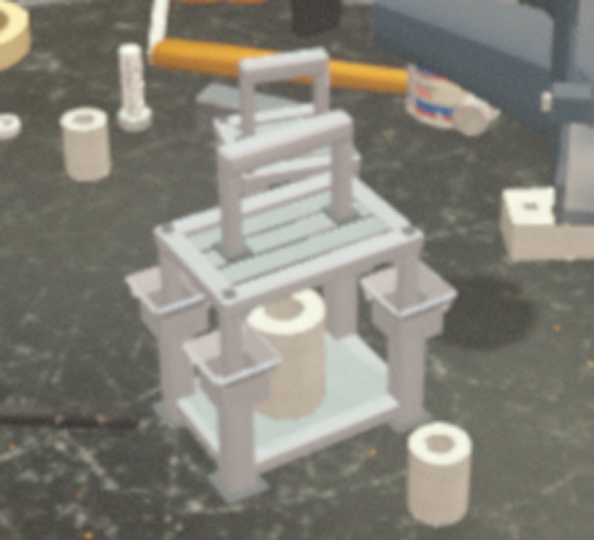

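The frame sits level in all four cups. The bar top is at z 190.8, exactly 70 mm above where it started, and the deck is at 128.8 (crop px (290,250)). The bushing is upright at crop (287,355) and the square frame is unmoved.

```bash
python3 -c "
from rig import hand_in
print(hand_in())"
```

```text
the job is handed in; nothing more can be done
None
```

The oblong top frame is seated fully home in the four cups and released, with the bushing still upright and the square frame where it was; I handed the job in at about 10.6 s.

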